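# Centre the piston on the balance pan and take the weight

### The job

The mower piston stands crown-down and off-centre on the small round pan of the bench balance, and its domed crown makes it rock easily. Nudge it to the middle of the pan with light taps of the fingers low on its side, so that an even ring of pan shows all round, without gripping, lifting or tipping it and without pressing on the pan. Once it stands there by itself, press the green hold button on the balance all the way down and let it go, and leave everything else on the cart as it is.

Things in the scene. Friction and masses are not known exactly. Their poses are not given: they have to be found in the camera images.
- piston: Aluminium piston, 64 mm diameter, 54 mm tall, about 200 g, crown down on the pan. Origin: centre of the crown's underside, on the pan; z up its axis. Domed crown: only a 20 mm flat touches the pan; the crown's edge is 7 mm higher. From 7 to 24 mm up it is a full round belt (push here and it slides, stopping with the push); above are skirt walls at +x, -x and pin bosses at +y, -y (pushed high, it rocks).
- pan_center (a point): Centre of the top face of the balance's round dark steel pan: 90 mm diameter, 4 mm thick, flat without rim, fixed, 56 mm above the cart top, 14 mm above the balance body's top. With the piston centred a 13 mm ring of pan shows all round. z up; its x and y directions mean nothing. The weighing cell is delicate: over 12 N on the piston or 3 N on the pan is too hard.
- balance: White bench balance standing on the cart, fixed: 190 mm (x) by 150 mm (y), body top 38 mm above the cart. Origin: centre of its underside on the cart top; x points from the front (display, flat white dummy keys and green button) to the back, where the pan is, centred 40 mm behind (+x of) the origin.
- hold_button_top (a point): Centre of the top of the round green hold button on the balance's front panel, 59 mm above the cart: 20 mm diameter, in a black collar of 36 mm diameter whose top is 9 mm below the button's top; its middle lies 120 mm from the pan's centre.
- hold_button (a joint): Travel of the hold button in m: 0 released, 0.005 fully down; sprung, about 4 N to bottom, returns by itself.
- gate_tip (a point): Free end, at the top edge, of the low aluminium gate (38 mm tall, 200 mm long, swings loosely) of the parts tray on the left of the cart; leave it as it stands.
- conrod: Forged dark steel connecting rod, 128 mm long, 18 mm thick, lying in the parts tray; origin on its underside, middle; leave alone.
- pushrod_a: Polished steel pushrod, 7 mm by 149 mm, lying in the parts tray (30 mm high walls); origin on its underside, middle; leave alone.
- pushrod_b: Second pushrod, the same; leave alone.
- dipstick: Black plastic dipstick with yellow cap, 225 mm long, 14 mm high, lying on the cart right of the balance; origin on its underside, middle of its length; leave alone.
- oil_bottle: Black oil bottle, 64 mm diameter, 190 mm tall, standing right of the balance; origin under its base; leave alone.
- wrist_pin: Steel wrist pin (tube) 13.6 mm diameter, 50 mm tall, standing on end right of the balance; origin under its base; leave alone.
- wrench: Steel combination wrench, 170 mm long, 8 mm thick, lying behind the balance; origin on its underside, middle; leave alone.
- pan: The same round dark pan; origin at the centre of its underside, 4 mm below pan_center.
Not all that is in view belongs to the job. Leave any pink or turquoise look-alike of the piston alone.

How it is judged:
By the outcome, as a careful person would: the job done as asked, in the order asked, and still so for the second after the job is handed in, with the robot touching nothing.
It also fails if it takes over 51 s, if anything falls off the work surface, if the arm or the gripper's body presses on something with over 40 N, if the wrist force passes 120 N, or if a joint passes its speed limit or range.

### The arm

A 6-joint arm with a two-finger parallel gripper is mounted at the origin on the work surface. World frame = base frame: x ahead of the robot, y to its left, z up, the work surface at z = 0. Lengths are in m, angles in rad, forces in N, time in s.
With the tool pointing down it reaches from about 0.225 to 0.875 m from the base axis. Payload 3.4 kg.
Tool frame: the origin (TCP) lies at the very end of the fingers, on their centre line; the grasp point (between the pads) lies 19 mm behind it (grip_depth is the distance from the TCP to the grasp point, in m); x points along the fingers, z is the direction in which the jaws open and shut, and the axes are right-handed (so a half turn about x gives the same grasp; the last joint's range is limited). The gripper opens to 85 mm and grips with 20 to 120 N. Pads are 22 mm wide; open, the fingers measure 114 mm over their backs; the gripper's body (76 mm by 85 mm) begins 54 mm behind the grasp point. The pads swing forward as they close: fully open they stand 13 mm farther back than shut.
Start: joints at [-1.412, 0.276, 1.505, -0, 1.361, -0.121], TCP at [0.159, -0.553, 0.231] pointing down, gripper open.
Joint ranges: [-2.89, 2.89], [-0.75, 2.08], [0.22, 2.7], [-1.18, 4.32], [0.11, 2.71], [-2.7, 2.7]. Speed limits (rad/s): [2.57, 2.57, 3.14, 3.14, 3.14, 3.14].

### API

Orientations are given as a unit quaternion [w, x, y, z].
In Python, from rig import get_state, get_image, sign_off, grip_depth gives the robot as it stands. The module is installed in compiled form; this text tells all that it offers.
- The arm moves only by the tool arm_command, never from a script. Its argument "series" is a list of rows, each an object with "dp": the shift along the tool's x, y, z scaled (see below), a list of three; "angular": the turn, a rotation vector about the tool's x, y, z scaled (see below), a list of three; "gripper": the finger opening in mm, from 0 to 85.4. A call has exactly 8 rows; each row shifts and turns the pose as measured when the row begins, along the tool's axes as they then stand; what a row does not reach is not made up. The controller multiplies each number of a shift by 0.12 m and each number of a turn by 90 degrees. A row lasts 1/8 s, in which the tool goes at most 62.5 mm and 10.7 degrees, less where a joint would pass 70% of its speed; a pose out of reach is approached as far as the arm can. A call with a number of a shift or a turn outside -1 to 1 is refused whole. A call with a gripper value outside its range is refused whole. The fingers move at their own pace and stop on an object; "grip_force" is the grip in N (left out, the last holds). Time passes only in rows, so rows that do not move let the fingers close, or fill a call up. It gives the time, the measured TCP pose, the force and the opening at its end, in the units of the state.
- get_state(): the state, without advancing time (a new reading comes with each control period).
- get_image(name): name is "scene" or "top" or "wrist"; returns a dict with "image" (400x640x3 uint8, blue, green, red), "depth" (400x640 float32, m along the optical axis (not along the pixel's ray), 0 where there is no reading), "mtx" (3x3 intrinsics, pixels), "view" (4x4, takes a point from world to camera coordinates); the wrist camera has in their place "mount" (4x4, takes a point from camera to tool coordinates, whose origin is the TCP and whose axes are the tool frame's). Camera axes: x right, y up, looking along -z (the intrinsics and any distortion apply to the point x, -y, -z); pixel columns grow to the right and rows downward; lengths in m; the calibration is good to about 2 mm. A picture is of the moment at which its call begins: read the wrist's pose just before it.
- sign_off(): hands the job in, once; it reports no verdict.
The state is a dict: "clock": time; "qpos": joint angles; "qd": joint speeds; "effort": joint torques, N m; "position": TCP position; "ee_rot": TCP orientation; "contact_force": force on the tool from outside, world axes, zero at the start; "moment": the same for the moment, N m; "width": finger opening in m.
Only numpy, scipy, OpenCV 4.12 (cv2) and the standard library are available. Lean on these libraries where they do the work, as an engineer would, in place of code of your own. Each camera call takes 0.05 s, during which the arm holds its last target. There are 200 camera calls.

## Working session

There is one attempt and no reset: what is moved stays moved. The work goes in short steps, Python scripts to look and compute and a tool call to move; the robot and the scene stay as the last step left them, time stands still between calls to the robot, and variables do not carry over. Pictures are saved under pics/ and viewed, about 8 in all and at most 12, crops included, and the job is handed in when it is done.

Besides the shell and the picture viewer there is one more tool, called after "Request:" as name(argument=value, ...) on one line, values as JSON. arm_command: Moves the arm, as the interface text tells. Its arguments: {"type":"object","properties":{"series":{"type":"array","items":{"type":"object","properties":{"dp":{"type":"array","items":{"type":"number"}},"angular":{"type":"array","items":{"type":"number"}},"gripper":{"type":"number"}}}},"grip_force":{"type":"number"}},"required":["series"]}

```bash
mkdir -p pics; cat > h.py <<'E'
import numpy as np, cv2
from rig import get_state,get_image
from scipy.spatial.transform import Rotation as R
def rot(q): return R.from_quat([q[1],q[2],q[3],q[0]]).as_matrix()
def cam2world(d,s=None):
    if 'view' in d: return np.linalg.inv(d['view'])
    T=np.eye(4);T[:3,:3]=rot(s['ee_rot']);T[:3,3]=s['position'];return T@d['mount']
def plane(d,uv,z,s=None):
    T=cam2world(d,s);K=d['mtx']
    uv=np.atleast_2d(uv).astype(float)
    r=np.c_[(uv[:,0]-K[0,2])/K[0,0],-(uv[:,1]-K[1,2])/K[1,1],-np.ones(len(uv))]@T[:3,:3].T
    o=T[:3,3];return o+r*((z-o[2])/r[:,2])[:,None]
def cloud(d,s=None):
    h,w=d['depth'].shape;v,u=np.mgrid[:h,:w];K=d['mtx'];D=d['depth']
    P=np.stack([(u-K[0,2])/K[0,0]*D,-(v-K[1,2])/K[1,1]*D,-D],-1);T=cam2world(d,s)
    return P@T[:3,:3].T+T[:3,3]
E
python3 - <<'E'
from h import *
s=get_state();print(s['clock'],s['position'],rot(s['ee_rot']).round(2).tolist(),s['contact_force'],s['width'])
for n in('scene','top','wrist'):
    d=get_image(n);cv2.imwrite(f'pics/{n}0.png',d['image']);print(n,d['mtx'].round(1).tolist(),cam2world(d,s).round(3).tolist(),[k for k in d])
E
```

```text
0.0 [ 0.15870554 -0.55209552  0.23041583] [[-0.0, 0.96, 0.28], [0.0, 0.28, -0.96], [-1.0, 0.0, -0.0]] [0.56320839 0.07772295 0.94775489] 0.08514157866356949
scene [[368.2, 0.0, 323.2], [0.0, 368.2, 198.2], [0.0, 0.0, 1.0]] [[0.102, -0.848, 0.52, 1.238], [0.995, 0.084, -0.059, -0.043], [0.006, 0.523, 0.852, 1.145], [0.0, 0.0, 0.0, 1.0]] ['image', 'depth', 'mtx', 'view']
top [[380.5, 0.0, 315.1], [0.0, 380.5, 200.8], [0.0, 0.0, 1.0]] [[-0.066, 0.971, -0.23, 0.351], [-0.998, -0.066, 0.009, 0.034], [-0.007, 0.23, 0.973, 1.098], [0.0, 0.0, 0.0, 1.0]] ['image', 'depth', 'mtx', 'view']
wrist [[308.7, 0.0, 320.7], [0.0, 308.7, 196.1], [0.0, 0.0, 1.0]] [[0.275, 0.912, 0.303, 0.237], [-0.961, 0.262, 0.084, -0.529], [-0.003, -0.314, 0.949, 0.372], [0.0, 0.0, 0.0, 1.0]] ['image', 'depth', 'mtx', 'mount']
```

View pics/top0.png

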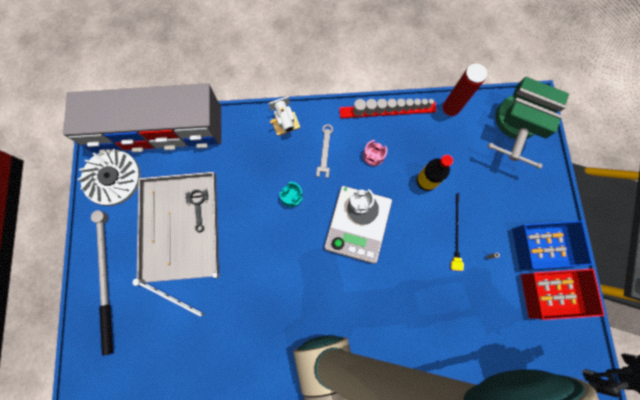

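View pics/scene0.png

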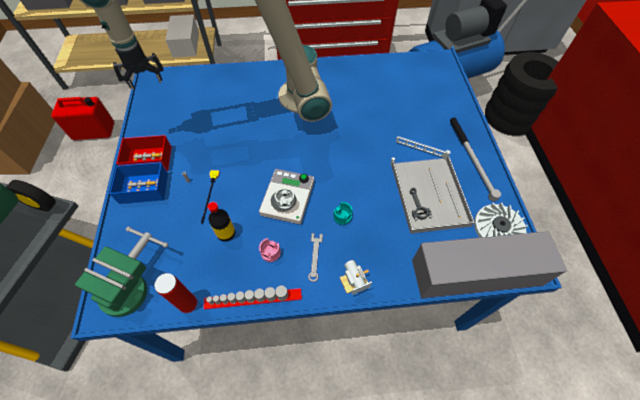

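The top view shows the balance at about (358,222). The grey piston is on its pan at (361,200) and the round green button with its black collar is at (338,243). The pink (375,152) and turquoise (291,193) pistons are the look-alikes, so I leave them alone.

```bash
python3 - <<'E'
from h import *
for n,box in(('top',(315,175,400,270)),('scene',(250,160,325,230))):
    d=get_image(n);im=d['image'];x0,y0,x1,y1=box
    c=im[y0:y1,x0:x1];hsv=cv2.cvtColor(c,cv2.COLOR_BGR2HSV)
    C=cloud(d)
    m=cv2.inRange(hsv,(45,120,30),(85,255,200));
    k,l,st,ce=cv2.connectedComponentsWithStats(m)
    for i in range(1,k):
        if st[i,4]>8: print(n,'green',st[i],plane(d,ce[i]+[x0,y0],.059).round(3),C[int(ce[i][1])+y0,int(ce[i][0])+x0].round(3))
    Z=C[y0:y1,x0:x1];print('cart z',np.median(Z[2:8,2:8,2]))
    mt=(Z[...,2]>.09)&(Z[...,2]<.13);print('piston top pts',mt.sum(),Z[mt].mean(0).round(3),Z[mt].min(0),Z[mt].max(0))
    mp=(Z[...,2]>.05)&(Z[...,2]<.062)&(c.max(2)<110);print('pan pts',mp.sum(),Z[mp].mean(0).round(3),Z[mp].min(0),Z[mp].max(0))
    cv2.imwrite(f'pics/{n}c.png',cv2.resize(c,None,fx=6,fy=6,interpolation=cv2.INTER_CUBIC))
E
```

```text
top green [19 64  8  8 54] [[ 0.475 -0.029  0.059]] [ 0.477 -0.028  0.054]
cart z 0.0007411924398135206
piston top pts 212 [ 0.582 -0.101  0.103] [ 0.55623178 -0.13262981  0.09000697] [ 0.60871544 -0.06923527  0.11424497]
pan pts 339 [ 0.54  -0.097  0.056] [ 0.46060297 -0.14571976  0.05001953] [ 0.58390661 -0.01670924  0.06093858]
scene green [50 14  7  6 31] [[ 0.477 -0.03   0.059]] [ 0.478 -0.031  0.062]
scene green [32 18 19  8 80] [[ 0.494 -0.076  0.059]] [ 0.477 -0.079  0.036]
cart z 0.0003662150161647393
piston top pts 155 [ 0.586 -0.099  0.101] [ 0.55382918 -0.12936253  0.09002669] [ 0.61136942 -0.067018    0.11526356]
pan pts 93 [ 0.552 -0.101  0.055] [ 0.46643014 -0.14836991  0.05006855] [ 0.61164591 -0.01354993  0.06111281]
```

View pics/topc.png

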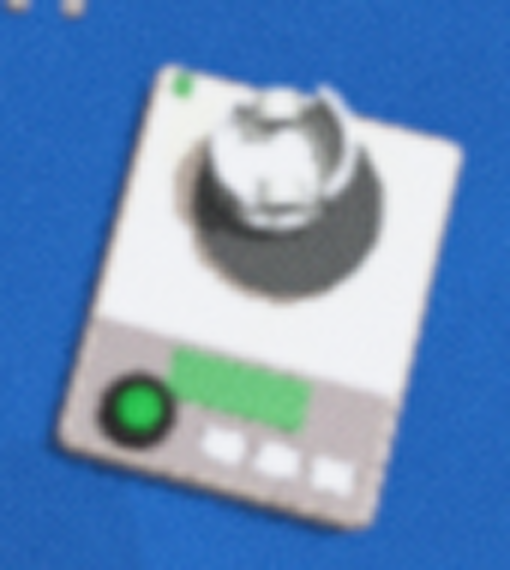

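Both cameras agree: the button is at (0.476,-0.030) and the piston is near (0.583,-0.10). I'll move to the far side of the pan and close the fingers on the way.

Request:
arm_command(series=[{"dp": [0, 0.45, -0.22], "angular": [0, 0, 0], "gripper": 0}, {"dp": [0, 0.45, -0.22], "angular": [0, 0, 0], "gripper": 0}, {"dp": [0, 0.45, -0.22], "angular": [0, 0, 0], "gripper": 0}, {"dp": [0, 0.45, -0.22], "angular": [0, 0, 0], "gripper": 0}, {"dp": [0, 0.45, -0.22], "angular": [0, 0, 0], "gripper": 0}, {"dp": [0, 0.45, -0.22], "angular": [0, 0, 0], "gripper": 0}, {"dp": [0, 0.45, -0.22], "angular": [0, 0, 0], "gripper": 0}, {"dp": [0, 0.45, -0.22], "angular": [0, 0, 0], "gripper": 0}], grip_force=20)

```text
clock: 1.25
position: [0.5246, -0.2265, 0.23]
ee_rot: [0.564, 0.428, 0.562, -0.429]
contact_force: [0.7, -0.1, -0.2]
width: -0.0002
```

Request:
arm_command(series=[{"dp": [0, 0.34, -0.18], "angular": [0, 0, 0], "gripper": 0}, {"dp": [0, 0.34, -0.18], "angular": [0, 0, 0], "gripper": 0}, {"dp": [0, 0.34, -0.18], "angular": [0, 0, 0], "gripper": 0}, {"dp": [0, 0.34, -0.18], "angular": [0, 0, 0], "gripper": 0}, {"dp": [0, 0, 0], "angular": [0, 0, 0], "gripper": 0}, {"dp": [0, 0, 0], "angular": [0, 0, 0], "gripper": 0}, {"dp": [0, 0, 0], "angular": [0, 0, 0], "gripper": 0}, {"dp": [0, 0, 0], "angular": [0, 0, 0], "gripper": 0}])

```text
clock: 2.25
position: [0.6634, -0.0927, 0.228]
ee_rot: [0.564, 0.426, 0.563, -0.428]
contact_force: [-0.0, 0.4, 0.7]
width: 0.0
```

```bash
python3 - <<'E'
from h import *
s=get_state();d=get_image('wrist');print(s['clock'],s['position'],rot(s['ee_rot']).round(3).tolist(),s['contact_force'])
cv2.imwrite('pics/w1.png',d['image']);np.savez('w1.npz',**d);import pickle;pickle.dump((s,d),open('w1.pkl','wb'))
E
```

```text
2.25 [ 0.6633939  -0.09271614  0.22800815] [[-0.001, 0.963, 0.271], [-0.003, 0.271, -0.963], [-1.0, -0.002, 0.003]] [-0.02360488  0.41736299  0.74635537]
```

View pics/w1.png

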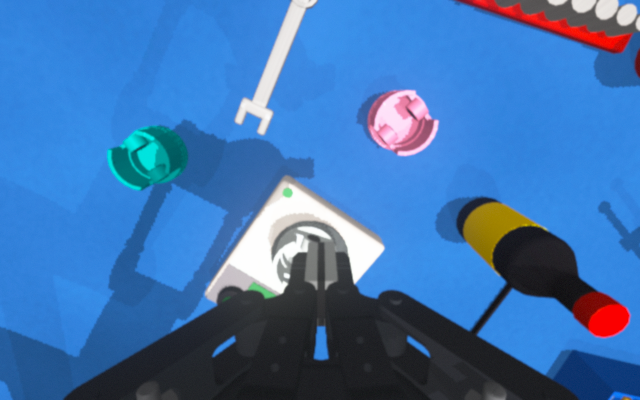

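The closed fingers hide the pan from this side. A half turn about the tool axis puts the camera on the piston's side. First I check the joint room.

```bash
python3 - <<'E'
from h import *
s=get_state();print(np.round(s['qpos'],3))
d=get_image('top');print(plane(d,[363,209.7],.056).round(4),plane(d,[362,201.3],.11).round(4))
E
```

```text
[-0.241  0.422  1.289 -0.004  1.43   1.056]
[[ 0.5624 -0.1077  0.056 ]] [[ 0.5744 -0.0999  0.11  ]]
```

Request:
arm_command(series=[{"dp": [0, 0, 0], "angular": [-0.118, 0, 0], "gripper": 0}, {"dp": [0, 0, 0], "angular": [-0.118, 0, 0], "gripper": 0}, {"dp": [0, 0, 0], "angular": [-0.118, 0, 0], "gripper": 0}, {"dp": [0, 0, 0], "angular": [-0.118, 0, 0], "gripper": 0}, {"dp": [0, 0, 0], "angular": [-0.118, 0, 0], "gripper": 0}, {"dp": [0, 0, 0], "angular": [-0.118, 0, 0], "gripper": 0}, {"dp": [0, 0, 0], "angular": [-0.118, 0, 0], "gripper": 0}, {"dp": [0, 0, 0], "angular": [-0.118, 0, 0], "gripper": 0}])

```text
clock: 3.35
position: [0.6613, -0.0969, 0.2301]
ee_rot: [0.704, -0.075, 0.703, 0.072]
contact_force: [-0.0, 0.7, 0.4]
width: -0.0
```

Request:
arm_command(series=[{"dp": [0, 0, 0], "angular": [-0.118, 0, 0], "gripper": 0}, {"dp": [0, 0, 0], "angular": [-0.118, 0, 0], "gripper": 0}, {"dp": [0, 0, 0], "angular": [-0.118, 0, 0], "gripper": 0}, {"dp": [0, 0, 0], "angular": [-0.118, 0, 0], "gripper": 0}, {"dp": [0, 0, 0], "angular": [-0.118, 0, 0], "gripper": 0}, {"dp": [0, 0, 0], "angular": [-0.118, 0, 0], "gripper": 0}, {"dp": [0, 0, 0], "angular": [-0.118, 0, 0], "gripper": 0}, {"dp": [0, 0, 0], "angular": [-0.118, 0, 0], "gripper": 0}])

```text
clock: 4.35
position: [0.6591, -0.1009, 0.2322]
ee_rot: [-0.464, 0.535, -0.465, -0.531]
contact_force: [-0.9, 0.2, 0.2]
width: -0.0001
```

```bash
python3 - <<'E'
from h import *
import pickle
s=get_state();d=get_image('wrist');pickle.dump((s,d),open('w2.pkl','wb'))
print(s['clock'],s['position'],rot(s['ee_rot']).round(3).tolist(),np.round(s['qpos'],2))
cv2.imwrite('pics/w2.png',d['image'])
E
```

```text
4.35 [ 0.659103   -0.10088294  0.23215904] [[0.003, -0.991, -0.136], [-0.005, -0.136, 0.991], [-1.0, -0.002, -0.005]] [-0.25  0.41  1.29 -0.    1.43 -1.96]
```

View pics/w2.png

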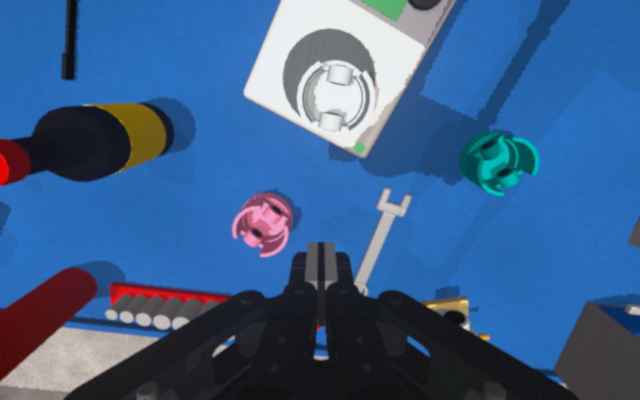

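This view shows the dark pan with its centre near (330,73). The piston stands off-centre at about (340,97), toward the back of the balance, with free room behind it for the fingers. The wrench lies at (385,240), below the balance's height.

```bash
cat >> h.py <<'E'
from scipy.optimize import least_squares
def circ(P,r,c0):
    f=least_squares(lambda c:np.hypot(*(P-c).T)-r,c0,loss='soft_l1',f_scale=.001)
    return f.x,np.sqrt(np.mean(f.fun**2))
def measure(s,d,c0=(.565,-.105),show=None):
    C=cloud(d,s);im=d['image'];hsv=cv2.cvtColor(im,cv2.COLOR_BGR2HSV)
    near=np.hypot(C[...,0]-c0[0],C[...,1]-c0[1])<.062
    # pan: dark grey; outer hull of the mask
    m=(near&(im.max(2)<125)&(hsv[...,1]<70)&(abs(C[...,2]-.056)<.012)).astype(np.uint8)
    m=cv2.morphologyEx(m,cv2.MORPH_OPEN,np.ones((3,3)))
    k,l,st,_=cv2.connectedComponentsWithStats(m);m=(l==1+st[1:,4].argmax()).astype(np.uint8)
    ct=max(cv2.findContours(m,0,cv2.CHAIN_APPROX_NONE)[0],key=len)[:,0]
    P=plane(d,ct,.056,s)[:,:2]
    c=np.array(c0)
    for _ in range(5):
        rr=np.hypot(*(P-c).T);c,e=circ(P[abs(rr-.045)<(.008 if _<2 else .003)],.045,c)
    n=(abs(np.hypot(*(P-c).T)-.045)<.003).sum()
    # piston: upper rim points
    t=(near&(C[...,2]>.104)&(C[...,2]<.116));Q=C[t]
    H=cv2.convexHull(Q[:,:2].astype(np.float32))[:,0];p,e2=circ(H,.032,Q[:,:2].mean(0))
    mt=t.astype(np.uint8)
    hp=cv2.convexHull(np.argwhere(t)[:,::-1].astype(np.int32))[:,0];p2,e3=circ(plane(d,hp,.110,s)[:,:2],.032,p)
    print('pan',c.round(4),'rms',e.round(4),n,'| piston cloud',p.round(4),e2.round(4),'ray',p2.round(4),e3.round(4),'topz',np.percentile(Q[:,2],[50,95]).round(4),'off',(c-p2).round(4))
    if show:
        v=im.copy();v[m>0]=(0,0,255);v[t]=(0,255,0);cv2.imwrite(show,cv2.resize(v[:220,220:460],None,fx=2.5,fy=2.5))
    return c,p2
E
python3 - <<'E'
from h import *
import pickle
s,d=pickle.load(open('w2.pkl','rb'));c,p=measure(s,d,show='pics/m2.png')
T=rot(s['ee_rot']);print('off in tool',T.T@np.r_[c-p,0], 'TCP->piston tool',T.T@(np.r_[p,.068]-s['position']))
C=cloud(d,s);print('cart',C[200,200],C[30,300])
d=get_image('top');measure(None,d)
E
```

```text
pan [ 0.5685 -0.1046] rms 0.0013 154 | piston cloud [ 0.5822 -0.0993] 0.0003 ray [ 0.5822 -0.0994] 0.0004 topz [0.1091 0.1104] off [-0.0137 -0.0053]
off in tool [-1.67424724e-05  1.43025067e-02 -3.36899484e-03] TCP->piston tool [0.16390427 0.07637594 0.01285199]
cart [ 7.29172772e-01 -2.48126925e-01  3.88662318e-04] [ 0.52418925 -0.13992389  0.03728682]Traceback (most recent call last):
  File "<stdin>", line 6, in <module>
  File "h.py", line 27, in measure
    k,l,st,_=cv2.connectedComponentsWithStats(m);m=(l==1+st[1:,4].argmax()).astype(np.uint8)
                                                         ~~~~~~~~~~~~~~~^^
ValueError: attempt to get argmax of an empty sequence
```

View pics/m2.png

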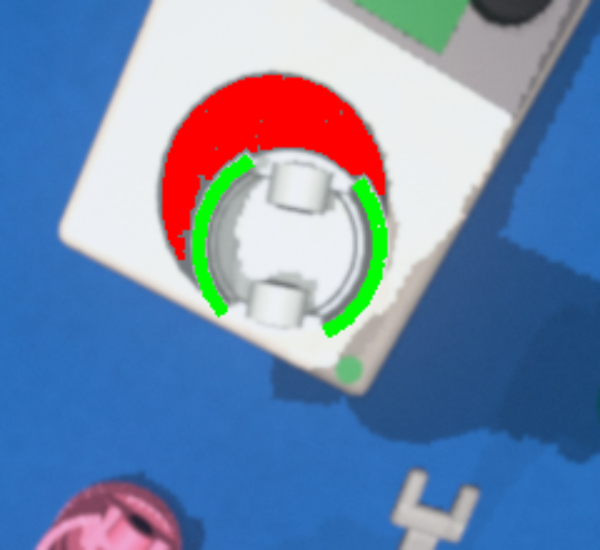

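The pan is measured at (0.5685,-0.1046), 119 mm from the button against the 120 mm stated. The piston is at (0.5822,-0.0994) with its top at 0.110, as it should be. That makes a push of about 14.7 mm along (-0.93,-0.36). I turn to line up with it, go behind the piston and descend part way, with the tip tilted slightly forward so it touches low.

Request:
arm_command(series=[{"dp": [0, 0, 0], "angular": [-0.1, 0, 0], "gripper": 0}, {"dp": [0, 0, 0], "angular": [-0.05, 0, 0], "gripper": 0}, {"dp": [0, 0.08, 0.24], "angular": [0, 0, 0], "gripper": 0}, {"dp": [0.35, 0, 0], "angular": [0, 0, 0], "gripper": 0}, {"dp": [0.35, 0, 0], "angular": [0, 0, 0], "gripper": 0}, {"dp": [0.3, 0, 0], "angular": [0, 0, 0], "gripper": 0}, {"dp": [0, 0, 0], "angular": [0, 0, 0.09], "gripper": 0}, {"dp": [0, 0, 0], "angular": [0, 0, 0], "gripper": 0}])

```text
clock: 5.45
position: [0.6372, -0.0798, 0.1096]
ee_rot: [0.365, -0.549, 0.45, 0.603]
contact_force: [0.6, -0.1, -0.0]
width: 0.0001
```

```bash
cat > go.py <<'E'
from h import *
import sys
g=np.array(eval(sys.argv[1]));s=get_state();T=rot(s['ee_rot'])
print(round(s['clock'],2),s['position'].round(4),T.round(3).tolist(),s['contact_force'].round(2))
print('dp',(T.T@(g-s['position'])/.12).round(3))
E
python3 go.py '[.5822+.06*.933,-.0994+.06*.361,.068]'
```

```text
5.45 [ 0.6372 -0.0798  0.1096] [[-0.132, -0.934, -0.333], [-0.054, -0.329, 0.943], [-0.99, 0.142, -0.008]] [ 0.59 -0.15 -0.  ]
dp [ 0.341 -0.063  0.016]
```

Request:
arm_command(series=[{"dp": [0.17, -0.03, 0.01], "angular": [0, 0, 0], "gripper": 0}, {"dp": [0.17, -0.03, 0.01], "angular": [0, 0, 0], "gripper": 0}, {"dp": [0, 0, 0], "angular": [0, 0, 0], "gripper": 0}, {"dp": [0, 0, 0], "angular": [0, 0, 0], "gripper": 0}, {"dp": [0, 0, 0], "angular": [0, 0, 0], "gripper": 0}, {"dp": [0, 0, 0], "angular": [0, 0, 0], "gripper": 0}, {"dp": [0, 0, 0], "angular": [0, 0, 0], "gripper": 0}, {"dp": [0, 0, 0], "angular": [0, 0, 0], "gripper": 0}])

```text
clock: 6.45
position: [0.6395, -0.0794, 0.0741]
ee_rot: [0.371, -0.552, 0.45, 0.597]
contact_force: [0.4, -0.4, -0.3]
width: -0.0001
```

```bash
python3 go.py '[.5685+.043*.933,-.1046+.043*.361,.068]'; python3 - <<'E'
from h import *
s=get_state();d=get_image('wrist');cv2.imwrite('pics/w3.png',d['image']);measure(s,d)
E
```

```text
6.45 [ 0.6395 -0.0794  0.0741] [[-0.116, -0.939, -0.325], [-0.054, -0.321, 0.946], [-0.992, 0.128, -0.013]] [ 0.41 -0.42 -0.25]
dp [0.085 0.261 0.008]
pan [ 0.5679 -0.1055] rms 0.0008 243 | piston cloud [ 0.582  -0.0993] 0.0001 ray [ 0.5819 -0.0994] 0.0004 topz [0.1089 0.11  ] off [-0.014  -0.0061]
```

View pics/w3.png

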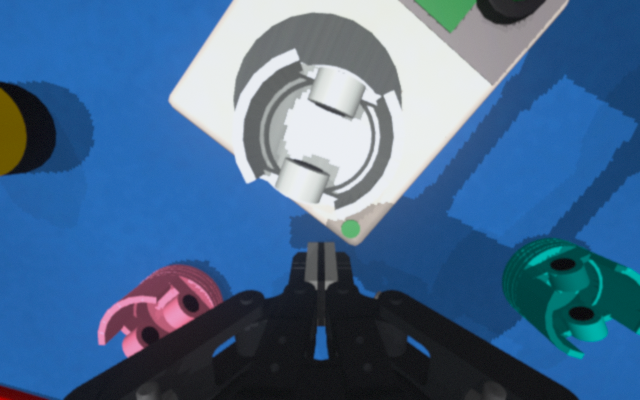

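The fingers are in line behind the piston. The second measurement agrees, giving an offset of (-14,-6) mm. I close up to it, then push in small steps.

Request:
arm_command(series=[{"dp": [0.045, 0.04, 0.002], "angular": [0, 0, 0], "gripper": 0}, {"dp": [0.006, 0.03, 0.002], "angular": [0, 0, 0], "gripper": 0}, {"dp": [0.005, 0.02, 0], "angular": [0, 0, 0], "gripper": 0}, {"dp": [0.005, 0.02, 0], "angular": [0, 0, 0], "gripper": 0}, {"dp": [0.002, 0.015, 0], "angular": [0, 0, 0], "gripper": 0}, {"dp": [0.002, 0.015, 0], "angular": [0, 0, 0], "gripper": 0}, {"dp": [0.002, 0.015, 0], "angular": [0, 0, 0], "gripper": 0}, {"dp": [0, 0, 0], "angular": [0, 0, 0], "gripper": 0}])

```text
clock: 7.5
position: [0.6202, -0.0856, 0.068]
ee_rot: [0.371, -0.552, 0.449, 0.596]
contact_force: [-0.4, 0.3, -0.3]
width: 0.0002
```

```bash
cat > m.py <<'E'
from h import *
s=get_state();d=get_image('wrist');cv2.imwrite('pics/last.png',d['image'])
T=rot(s['ee_rot']);print(round(s['clock'],2),s['position'].round(4),s['contact_force'].round(2),T.round(3).tolist())
c,p=measure(s,d);c=np.array([.5682,-.105])
print('off',(c-p).round(4),'in tool',(T.T@np.r_[c-p,0]).round(4),'TCP->piston tool',(T.T@(np.r_[p,s['position'][2]]-s['position'])).round(4))
E
python3 m.py
```

```text
7.5 [ 0.6202 -0.0856  0.068 ] [-0.43  0.28 -0.33] [[-0.115, -0.939, -0.325], [-0.054, -0.321, 0.946], [-0.992, 0.126, -0.013]]
pan [ 0.5678 -0.1056] rms 0.0009 265 | piston cloud [ 0.5851 -0.0982] 0.0066 ray [ 0.5818 -0.0997] 0.0079 topz [0.1091 0.1148] off [-0.014 -0.006]
off [-0.0136 -0.0053] in tool [ 0.0019  0.0145 -0.0006] TCP->piston tool [ 0.0052  0.0405 -0.0009]
```

```bash
sed -i "s/    t=(near&(C\[/    L=(C-s['position'])@rot(s['ee_rot']);near\&=~((abs(L[...,2])<.03)\&(L[...,1]<.013))\n    t=(near\&(C[/" h.py; python3 m.py
```

```text
7.55 [ 0.6202 -0.0856  0.068 ] [0.69 1.13 0.49] [[-0.115, -0.939, -0.325], [-0.054, -0.321, 0.946], [-0.992, 0.127, -0.013]]
pan [ 0.5678 -0.1057] rms 0.001 272 | piston cloud [ 0.5811 -0.0997] 0.0029 ray [ 0.5813 -0.0995] 0.005 topz [0.109  0.1102] off [-0.0134 -0.0062]
off [-0.0131 -0.0055] in tool [ 0.0018  0.014  -0.0009] TCP->piston tool [ 0.0052  0.041  -0.0006]
```

Request:
arm_command(series=[{"dp": [0.002, 0.015, 0], "angular": [0, 0, 0], "gripper": 0}, {"dp": [0.002, 0.015, 0], "angular": [0, 0, 0], "gripper": 0}, {"dp": [0, 0, 0], "angular": [0, 0, 0], "gripper": 0}, {"dp": [0, 0, 0], "angular": [0, 0, 0], "gripper": 0}, {"dp": [0, 0, 0], "angular": [0, 0, 0], "gripper": 0}, {"dp": [0, 0, 0], "angular": [0, 0, 0], "gripper": 0}, {"dp": [0, 0, 0], "angular": [0, 0, 0], "gripper": 0}, {"dp": [0, 0, 0], "angular": [0, 0, 0], "gripper": 0}])

```text
clock: 8.6
position: [0.6172, -0.0867, 0.068]
ee_rot: [0.371, -0.552, 0.449, 0.596]
contact_force: [1.2, 0.4, 0.0]
width: 0.0002
```

```bash
python3 m.py
```

```text
8.6 [ 0.6172 -0.0867  0.068 ] [1.25 0.41 0.02] [[-0.114, -0.939, -0.325], [-0.054, -0.321, 0.946], [-0.992, 0.125, -0.014]]
pan [ 0.5678 -0.1057] rms 0.0009 263 | piston cloud [ 0.5782 -0.1008] 0.0067 ray [ 0.5784 -0.1006] 0.0074 topz [0.109  0.1102] off [-0.0106 -0.005 ]
off [-0.0102 -0.0044] in tool [ 0.0014  0.011  -0.0008] TCP->piston tool [ 0.0052  0.0409 -0.0005]
```

Contact is made at about 1.2 N, and the piston moved 3 mm along with the fingers.

Request:
arm_command(series=[{"dp": [0.002, 0.012, 0], "angular": [0, 0, 0], "gripper": 0}, {"dp": [0.002, 0.012, 0], "angular": [0, 0, 0], "gripper": 0}, {"dp": [0.002, 0.012, 0], "angular": [0, 0, 0], "gripper": 0}, {"dp": [0.002, 0.012, 0], "angular": [0, 0, 0], "gripper": 0}, {"dp": [0.002, 0.012, 0], "angular": [0, 0, 0], "gripper": 0}, {"dp": [0, 0, 0], "angular": [0, 0, 0], "gripper": 0}, {"dp": [0, 0, 0], "angular": [0, 0, 0], "gripper": 0}, {"dp": [0, 0, 0], "angular": [0, 0, 0], "gripper": 0}])

```text
clock: 9.65
position: [0.6101, -0.0893, 0.0679]
ee_rot: [0.371, -0.553, 0.449, 0.596]
contact_force: [1.0, -0.7, 0.3]
width: 0.0001
```

```bash
python3 - <<'E'
t=open('h.py').read()
t=t.replace("    mt=t.astype(np.uint8)\n","    for _ in range(4):\n        t&=np.hypot(C[...,0]-p[0],C[...,1]-p[1])<.034;Q=C[t];H=cv2.convexHull(Q[:,:2].astype(np.float32))[:,0];p,e2=circ(H,.032,p)\n").replace("c=np.array([.5682,-.105])","c=np.array([.568,-.1053])")
open('h.py','w').write(t)
E
sed -i 's/\[.5682,-.105\]/[.568,-.1053]/' m.py; python3 m.py
```

```text
9.65 [ 0.6101 -0.0893  0.0679] [ 0.99 -0.68  0.33] [[-0.113, -0.939, -0.325], [-0.054, -0.321, 0.946], [-0.992, 0.125, -0.014]]
pan [ 0.5678 -0.1056] rms 0.0008 236 | piston cloud [ 0.5706 -0.1034] 0.0001 ray [ 0.5704 -0.1035] 0.0004 topz [0.1089 0.1101] off [-0.0026 -0.0021]
off [-0.0024 -0.0018] in tool [ 0.0004  0.0028 -0.0009] TCP->piston tool [ 0.0053  0.0419 -0.0005]
```

Request:
arm_command(series=[{"dp": [0.001, 0.012, 0], "angular": [0, 0, 0], "gripper": 0}, {"dp": [0.001, 0.012, 0], "angular": [0, 0, 0], "gripper": 0}, {"dp": [0, 0, 0], "angular": [0, 0, 0], "gripper": 0}, {"dp": [0, 0, 0], "angular": [0, 0, 0], "gripper": 0}, {"dp": [0, -0.04, 0], "angular": [0, 0, 0], "gripper": 0}, {"dp": [0, -0.1, 0], "angular": [0, 0, 0], "gripper": 0}, {"dp": [-0.02, -0.1, 0], "angular": [0, 0, 0], "gripper": 0}, {"dp": [0, 0, 0], "angular": [0, 0, 0], "gripper": 0}])

```text
clock: 10.7
position: [0.6358, -0.0802, 0.0661]
ee_rot: [0.371, -0.552, 0.449, 0.597]
contact_force: [0.0, 0.1, -1.0]
width: -0.0
```

```bash
python3 m.py; python3 m.py;  python3 -c "
import cv2;cv2.imwrite('pics/w4.png',cv2.resize(cv2.imread('pics/last.png')[:260,150:480],None,fx=2,fy=2))"
```

```text
10.7 [ 0.6358 -0.0802  0.0661] [ 0.    0.08 -0.96] [[-0.116, -0.938, -0.325], [-0.054, -0.321, 0.945], [-0.992, 0.127, -0.013]]
pan [ 0.5678 -0.1063] rms 0.0008 112 | piston cloud [ 0.5675 -0.1044] 0.0001 ray [ 0.5679 -0.1044] 0.0005 topz [0.1089 0.11  ] off [-0.0001 -0.002 ]
off [ 0.0001 -0.0009] in tool [ 0.      0.0002 -0.0009] TCP->piston tool [ 0.0091  0.0714 -0.0007]
10.75 [ 0.635  -0.0803  0.066 ] [-0.22 -0.41 -0.16] [[-0.117, -0.938, -0.325], [-0.054, -0.321, 0.946], [-0.992, 0.128, -0.013]]
pan [ 0.5679 -0.1065] rms 0.0007 113 | piston cloud [ 0.5676 -0.1044] 0.0001 ray [ 0.5677 -0.1043] 0.0004 topz [0.1089 0.1101] off [ 0.0002 -0.0022]
off [ 0.0003 -0.001 ] in tool [ 0.      0.     -0.0011] TCP->piston tool [ 0.0091  0.0709 -0.0008]
```

View pics/w4.png

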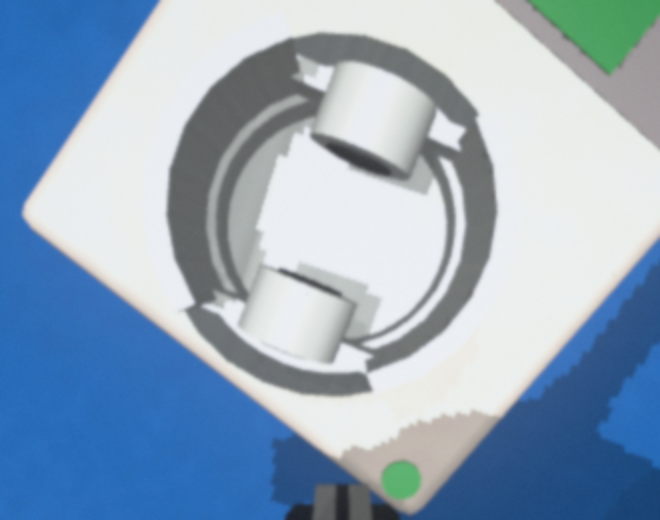

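Seen from so close, the tall skirt rim covers the sides of the pan, so the pan fit is weak here. I rise for a clean check of the ring.

Request:
arm_command(series=[{"dp": [-0.45, 0, 0], "angular": [0, 0, 0], "gripper": 0}, {"dp": [-0.45, 0, 0], "angular": [0, 0, 0], "gripper": 0}, {"dp": [-0.45, 0, 0], "angular": [0, 0, 0], "gripper": 0}, {"dp": [-0.4, 0.1, 0], "angular": [0, 0, 0], "gripper": 0}, {"dp": [0, 0, 0], "angular": [0, 0, -0.09], "gripper": 0}, {"dp": [0, 0, 0], "angular": [0, 0, 0], "gripper": 0}, {"dp": [0, 0, 0], "angular": [0, 0, 0], "gripper": 0}, {"dp": [0, 0, 0], "angular": [0, 0, 0], "gripper": 0}])

```text
clock: 11.8
position: [0.6462, -0.073, 0.2798]
ee_rot: [-0.41, 0.579, -0.411, -0.572]
contact_force: [-0.5, 0.2, 0.1]
width: -0.0004
```

```bash
python3 m.py; python3 - <<'E'
from h import *
s=get_state();d=get_image('wrist');K=d['mtx']
c,p=measure(s,d,show='pics/x.png')
# cast rays: draw circles of pan (r45) & piston (r32 top)
T=np.linalg.inv(cam2world(d,s));v=cv2.resize(d['image'],None,fx=4,fy=4,interpolation=cv2.INTER_CUBIC)
a=np.linspace(0,2*np.pi,200)
def pj(c,r,z):
    P=np.c_[c[0]+r*np.cos(a),c[1]+r*np.sin(a),np.full(200,z)]@T[:3,:3].T+T[:3,3]
    return np.c_[K[0,0]*P[:,0]/-P[:,2]+K[0,2],K[1,1]*-P[:,1]/-P[:,2]+K[1,2]]
A=pj(c,.045,.056);cv2.polylines(v,[(A*4+1.5).astype(int)],1,(0,0,255));cv2.polylines(v,[(pj(p,.032,.11)*4+1.5).astype(int)],1,(0,200,0))
m=(A.mean(0)*4).astype(int);print(m);x0,y0=max(m[0]-290,0),max(m[1]-290,0);cv2.imwrite('pics/w5.png',v[y0:y0+580,x0:x0+580])
E
```

```text
11.8 [ 0.6462 -0.073   0.2798] [-0.51  0.25  0.12] [[0.008, -0.946, -0.325], [-0.007, -0.325, 0.946], [-1.0, -0.005, -0.01]]
pan [ 0.5673 -0.1094] rms 0.0016 69 | piston cloud [ 0.5682 -0.1043] 0.0004 ray [ 0.5681 -0.1043] 0.0005 topz [0.109  0.1104] off [-0.0008 -0.0051]
off [-0.0001 -0.001 ] in tool [ 0.      0.0004 -0.0009] TCP->piston tool [-0.0004  0.0841 -0.0042]
pan [ 0.5678 -0.1095] rms 0.0017 78 | piston cloud [ 0.5681 -0.1042] 0.0004 ray [ 0.5681 -0.1042] 0.0005 topz [0.1092 0.1104] off [-0.0003 -0.0053]
[1255  345]
```

View pics/w5.png

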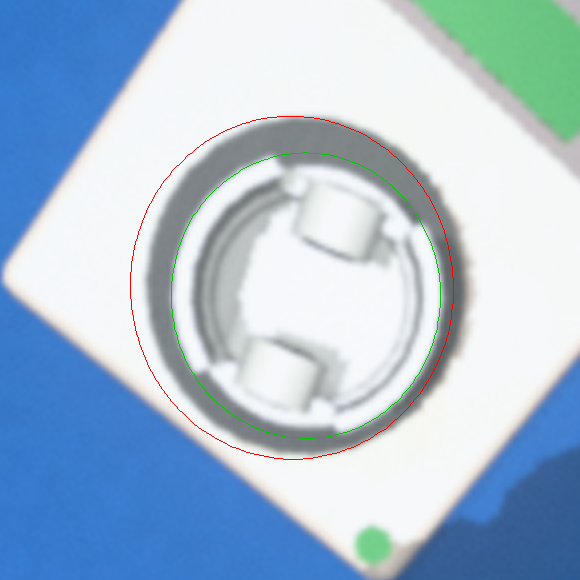

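The red fit is wrong: its mask broke up, and it overshoots the left edge (131 against the true 147). The green rim fit is right. I refit the pan with a higher threshold and the hull of all the dark pixels.

```bash
cat > pan.py <<'E'
from h import *
s=get_state();d=get_image('wrist');im=d['image'];C=cloud(d,s);K=d['mtx']
c,p=measure(s,d)
for th in(150,175,200):
    m=((im.max(2)<th)&(np.ptp(im.astype(int),2)<25)&(np.hypot(C[...,0]-.568,C[...,1]+.105)<.055)&(C[...,2]>.045)).astype(np.uint8)
    h=cv2.convexHull(np.argwhere(cv2.morphologyEx(m,cv2.MORPH_OPEN,np.ones((2,2))))[:,::-1].astype(np.int32))[:,0]
    f=np.zeros_like(m);cv2.fillPoly(f,[h],1);ct=cv2.findContours(f,0,cv2.CHAIN_APPROX_NONE)[0][0][:,0]
    P=plane(d,ct,.056,s)[:,:2];q=np.array([.568,-.105])
    for w in(.006,.004,.003,.002,.002):
        g=abs(np.hypot(*(P-q).T)-.045)<w;q,e=circ(P[g],.045,q)
    T=rot(s['ee_rot']);r=P-q;an=np.degrees(np.arctan2(r@T[:2,1],r@T[:2,2]))
    res=[round(1e3*float(np.mean(np.hypot(*r.T)[(an>=a)&(an<a+45)])-.045),1) for a in range(-180,180,45)]
    print(th,q.round(4),e.round(4),g.sum(),len(g),'off',((q-p)*1e3).round(1),'tool',(T[:2].T@(q-p)*1e3).round(1),'res/sector',res)
E
python3 pan.py
```

```text
pan [ 0.5679 -0.1095] rms 0.0017 78 | piston cloud [ 0.5682 -0.1043] 0.0004 ray [ 0.5681 -0.1043] 0.0005 topz [0.1091 0.1104] off [-0.0002 -0.0053]
150 [ 0.5686 -0.1045] 0.001 144 227 off [ 0.6 -0.2] tool [ 0.  -0.5 -0.4] res/sector [-2.9, -3.7, -3.2, -1.4, -0.5, 0.2, -0.1, -1.6]
175 [ 0.5668 -0.1046] 0.0012 229 229 off [-1.3 -0.4] tool [-0.   1.3  0. ] res/sector [-1.3, -1.4, -1.2, -1.1, -1.3, -1.0, -1.0, -1.0]
200 [ 0.567  -0.1048] 0.001 231 231 off [-1.1 -0.5] tool [-0.   1.2 -0.1] res/sector [-1.0, -1.0, -0.8, -0.9, -1.1, -0.7, -0.8, -0.9]
```

All sectors now agree. The pan is at (0.567,-0.1048) and the piston is about 1.2 mm from centre, which is within the calibration error. The ring is even and the piston stands upright by itself. On to the button: I move closer and refine its position on the way.

Request:
arm_command(series=[{"dp": [0, 0.23, 0.15], "angular": [0, 0, 0], "gripper": 0}, {"dp": [0, 0.23, 0.15], "angular": [0, 0, 0], "gripper": 0}, {"dp": [0, 0.23, 0.15], "angular": [0, 0, 0], "gripper": 0}, {"dp": [0, 0, 0], "angular": [0, 0, 0], "gripper": 0}, {"dp": [0, 0, 0], "angular": [0, 0, 0], "gripper": 0}, {"dp": [0, 0, 0], "angular": [0, 0, 0], "gripper": 0}, {"dp": [0, 0, 0], "angular": [0, 0, 0], "gripper": 0}, {"dp": [0, 0, 0], "angular": [0, 0, 0], "gripper": 0}])

```text
clock: 12.95
position: [0.5527, -0.0485, 0.2747]
ee_rot: [-0.409, 0.578, -0.412, -0.573]
contact_force: [-1.2, -1.2, 0.1]
width: -0.0002
```

```bash
python3 - <<'E'
from h import *
s=get_state();d=get_image('wrist');C=cloud(d,s);T=rot(s['ee_rot']);print(s['clock'],s['position'])
cv2.imwrite('pics/w6.png',d['image'])
m=cv2.inRange(cv2.cvtColor(d['image'],cv2.COLOR_BGR2HSV),(45,100,30),(85,255,255))
k,l,st,ce=cv2.connectedComponentsWithStats(m)
for i in range(1,k):
    if st[i,4]>30:
        b=plane(d,ce[i],.059,s)[0];print(st[i],b.round(4),'cloud',C[l==i].mean(0).round(4),'dp to z .10',(T.T@(np.r_[b[:2],.10]-s['position'])/.12).round(3))
E
python3 pan.py
```

```text
12.95 [ 0.55270688 -0.04853267  0.27471481]
[299  73  46  49 908] [ 0.4819 -0.0736  0.059 ] cloud [ 0.4823 -0.0735  0.0399] dp to z .10 [1.455 0.628 0.006]
[352  97  18  18 267] [ 0.4746 -0.0295  0.059 ] cloud [ 0.4746 -0.0296  0.06  ] dp to z .10 [1.452 0.566 0.374]
[290 209   6   6  31] [ 0.6204 -0.0636  0.059 ] cloud [ 0.6287 -0.063   0.0384] dp to z .10 [ 1.459 -0.49  -0.291]
pan [ 0.5659 -0.1085] rms 0.0008 38 | piston cloud [ 0.5679 -0.1043] 0.0004 ray [ 0.5674 -0.104 ] 0.0004 topz [0.109  0.1103] off [-0.0014 -0.0045]
150 [ 0.5682 -0.1038] 0.0008 112 819 off [0.8 0.2] tool [ 0.  -0.9 -0.1] res/sector [137.6, 384.2, 172.2, 5.6, -0.5, 0.7, -0.5, 2.5]
175 [ 0.5676 -0.1043] 0.0007 111 820 off [ 0.2 -0.3] tool [ 0.  -0.1 -0.3] res/sector [135.4, 383.8, 172.3, 5.8, -0.3, 0.4, -0.3, 2.6]
200 [ 0.5674 -0.1046] 0.0005 110 821 off [ 0.  -0.6] tool [ 0.   0.1 -0.5] res/sector [135.9, 384.4, 173.3, 5.9, -0.2, 0.3, -0.2, 2.5]
```

View pics/w6.png

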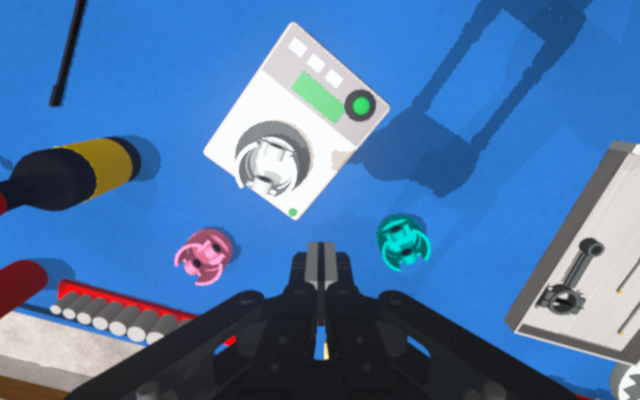

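This second view puts the piston within 0.6 mm of the pan centre. The green button in its black collar at (361,106) is at (0.4746,-0.0295,0.060), which matches the earlier measurements. I move over it and come down to about 0.1.

Request:
arm_command(series=[{"dp": [0, 0.29, 0.19], "angular": [0, 0, 0], "gripper": 0}, {"dp": [0, 0.28, 0.185], "angular": [0, 0, 0], "gripper": 0}, {"dp": [0.33, 0, 0], "angular": [0, 0, 0], "gripper": 0}, {"dp": [0.33, 0, 0], "angular": [0, 0, 0], "gripper": 0}, {"dp": [0.33, 0, 0], "angular": [0, 0, 0], "gripper": 0}, {"dp": [0.33, 0, 0], "angular": [0, 0, 0], "gripper": 0}, {"dp": [0, 0, 0], "angular": [0, 0, 0], "gripper": 0}, {"dp": [0, 0, 0], "angular": [0, 0, 0], "gripper": 0}])

```text
clock: 14.05
position: [0.4751, -0.0297, 0.1149]
ee_rot: [-0.411, 0.581, -0.411, -0.57]
contact_force: [-0.3, 0.5, 1.0]
width: 0.0
```

```bash
python3 go.py '[.4746,-.0295,.066]'
```

```text
14.05 [ 0.4751 -0.0297  0.1149] [[0.012, -0.945, -0.326], [-0.009, -0.326, 0.945], [-1.0, -0.009, -0.012]] [-0.27  0.45  0.97]
dp [0.408 0.007 0.008]
```

Request:
arm_command(series=[{"dp": [0.2, 0, 0.004], "angular": [0, 0, 0], "gripper": 0}, {"dp": [0.2, 0, 0.004], "angular": [0, 0, 0], "gripper": 0}, {"dp": [0.025, 0, 0], "angular": [0, 0, 0], "gripper": 0}, {"dp": [0.025, 0, 0], "angular": [0, 0, 0], "gripper": 0}, {"dp": [0.02, 0, 0], "angular": [0, 0, 0], "gripper": 0}, {"dp": [0, 0, 0], "angular": [0, 0, 0], "gripper": 0}, {"dp": [0, 0, 0], "angular": [0, 0, 0], "gripper": 0}, {"dp": [0, 0, 0], "angular": [0, 0, 0], "gripper": 0}])

```text
clock: 15.05
position: [0.4846, -0.0311, 0.0674]
ee_rot: [-0.413, 0.588, -0.407, -0.564]
contact_force: [-0.5, 0.8, -1.1]
width: 0.0004
```

It drifted 9.5 mm in x with no contact. I check the joints for a limit.

```bash
python3 go.py '[.4746,-.0295,.064]'; python3 -c "
from h import *
print(np.round(get_state()['qpos'],3))"
```

```text
15.05 [ 0.4846 -0.0311  0.0674] [[0.033, -0.945, -0.326], [-0.013, -0.326, 0.945], [-0.999, -0.027, -0.023]] [-0.47  0.84 -1.13]
dp [0.026 0.075 0.04 ]
[-0.203  0.284  1.959 -0.008  0.864 -2.101]
```

There is no joint limit, only tracking drift. I correct position and tilt, then descend slowly.

Request:
arm_command(series=[{"dp": [0, 0.04, 0.02], "angular": [0, -0.015, 0.017], "gripper": 0}, {"dp": [0, 0.035, 0.02], "angular": [0, 0, 0], "gripper": 0}, {"dp": [0, 0, 0], "angular": [0, 0, 0], "gripper": 0}, {"dp": [0, 0, 0], "angular": [0, 0, 0], "gripper": 0}, {"dp": [0.02, 0, 0], "angular": [0, 0, 0], "gripper": 0}, {"dp": [0.02, 0, 0], "angular": [0, 0, 0], "gripper": 0}, {"dp": [0, 0, 0], "angular": [0, 0, 0], "gripper": 0}, {"dp": [0, 0, 0], "angular": [0, 0, 0], "gripper": 0}])

```text
clock: 16.05
position: [0.4737, -0.0292, 0.0621]
ee_rot: [0.411, -0.576, 0.41, 0.576]
contact_force: [-0.1, 0.4, 0.1]
width: -0.0001
```

```bash
python3 go.py '[.4746,-.0295,.056]'
```

```text
16.05 [ 0.4737 -0.0292  0.0621] [[-0.0, -0.945, -0.326], [0.001, -0.326, 0.945], [-1.0, -0.0, 0.001]] [-0.11  0.39  0.11]
dp [ 0.051 -0.006 -0.005]
```

Request:
arm_command(series=[{"dp": [0.015, -0.005, -0.004], "angular": [0, 0, 0], "gripper": 0}, {"dp": [0.015, 0, 0], "angular": [0, 0, 0], "gripper": 0}, {"dp": [0.015, 0, 0], "angular": [0, 0, 0], "gripper": 0}, {"dp": [0.012, 0, 0], "angular": [0, 0, 0], "gripper": 0}, {"dp": [0.012, 0, 0], "angular": [0, 0, 0], "gripper": 0}, {"dp": [0, 0, 0], "angular": [0, 0, 0], "gripper": 0}, {"dp": [0, 0, 0], "angular": [0, 0, 0], "gripper": 0}, {"dp": [0, 0, 0], "angular": [0, 0, 0], "gripper": 0}])

```text
clock: 17.05
position: [0.4748, -0.0295, 0.0543]
ee_rot: [-0.411, 0.576, -0.41, -0.576]
contact_force: [-1.1, 0.6, 4.3]
width: 0.0002
```

At 4.3 N it is nearly at the bottom. I push a little more until it hits the stop.

Request:
arm_command(series=[{"dp": [0.01, 0, 0], "angular": [0, 0, 0], "gripper": 0}, {"dp": [0.01, 0, 0], "angular": [0, 0, 0], "gripper": 0}, {"dp": [0, 0, 0], "angular": [0, 0, 0], "gripper": 0}, {"dp": [0, 0, 0], "angular": [0, 0, 0], "gripper": 0}, {"dp": [0, 0, 0], "angular": [0, 0, 0], "gripper": 0}, {"dp": [0, 0, 0], "angular": [0, 0, 0], "gripper": 0}, {"dp": [0, 0, 0], "angular": [0, 0, 0], "gripper": 0}, {"dp": [0, 0, 0], "angular": [0, 0, 0], "gripper": 0}])

```text
clock: 18.05
position: [0.4748, -0.0295, 0.054]
ee_rot: [-0.411, 0.576, -0.41, -0.576]
contact_force: [-1.6, 1.1, 5.1]
width: -0.0001
```

Request:
arm_command(series=[{"dp": [0, 0, 0], "angular": [0, 0, 0], "gripper": 0}, {"dp": [0, 0, 0], "angular": [0, 0, 0], "gripper": 0}, {"dp": [0, 0, 0], "angular": [0, 0, 0], "gripper": 0}, {"dp": [0, 0, 0], "angular": [0, 0, 0], "gripper": 0}, {"dp": [0.015, 0, 0], "angular": [0, 0, 0], "gripper": 0}, {"dp": [0.015, 0, 0], "angular": [0, 0, 0], "gripper": 0}, {"dp": [0.015, 0, 0], "angular": [0, 0, 0], "gripper": 0}, {"dp": [0.015, 0, 0], "angular": [0, 0, 0], "gripper": 0}])

```text
clock: 19.05
position: [0.4749, -0.0295, 0.0537]
ee_rot: [-0.411, 0.577, -0.41, -0.575]
contact_force: [-5.8, 1.7, 19.4]
width: -0.0
```

The force rose to 19 N with no further travel, so the button is on its stop. Now I release it, straight up and clear.

Request:
arm_command(series=[{"dp": [-0.05, 0, 0], "angular": [0, 0, 0], "gripper": 0}, {"dp": [-0.2, 0, 0], "angular": [0, 0, 0], "gripper": 0}, {"dp": [-0.4, 0, 0], "angular": [0, 0, 0], "gripper": 0}, {"dp": [-0.4, 0, 0], "angular": [0, 0, 0], "gripper": 0}, {"dp": [-0.3, -0.3, -0.2], "angular": [0, 0, 0], "gripper": 0}, {"dp": [0, -0.35, -0.2], "angular": [0, 0, 0], "gripper": 0}, {"dp": [0, -0.35, -0.1], "angular": [0, 0, 0], "gripper": 0}, {"dp": [0, 0, 0], "angular": [0, 0, 0], "gripper": 0}])

```text
clock: 20.05
position: [0.611, -0.0475, 0.2183]
ee_rot: [-0.411, 0.577, -0.41, -0.575]
contact_force: [0.8, -0.2, -0.5]
width: 0.0002
```

```bash
python3 pan.py; python3 - <<'E'
from h import *
s=get_state();d=get_image('wrist');C=cloud(d,s);print(s['clock'],s['position'].round(3),s['contact_force'].round(2))
m=cv2.inRange(cv2.cvtColor(d['image'],cv2.COLOR_BGR2HSV),(45,100,30),(85,255,255));k,l,st,ce=cv2.connectedComponentsWithStats(m)
for i in range(1,k):
    if st[i,4]>20: print(ce[i].round(),C[l==i].mean(0).round(4))
cv2.imwrite('pics/w7.png',d['image'])
E
```

```text
pan [ 0.568  -0.1064] rms 0.001 143 | piston cloud [ 0.5679 -0.1044] 0.0003 ray [ 0.5677 -0.1041] 0.0004 topz [0.1091 0.1103] off [ 0.0003 -0.0022]
150 [ 0.5677 -0.1048] 0.0005 149 933 off [ 0.  -0.6] tool [ 0.   0.2 -0.6] res/sector [89.0, 337.9, 147.4, 3.5, -0.3, 0.3, -0.2, 2.0]
175 [ 0.5675 -0.1049] 0.0005 147 933 off [-0.2 -0.8] tool [-0.   0.4 -0.7] res/sector [88.8, 338.0, 147.6, 3.6, -0.2, 0.2, -0.1, 1.9]
200 [ 0.5675 -0.1051] 0.0005 146 933 off [-0.2 -0.9] tool [-0.   0.5 -0.8] res/sector [89.7, 338.5, 147.7, 3.7, -0.2, 0.2, -0.1, 2.2]
20.1 [ 0.609 -0.047  0.218] [-1.14  0.3   0.32]
[335.  38.] [ 0.4819 -0.0768  0.0391]
[388.  46.] [ 0.4754 -0.0297  0.0591]
[301. 185.] [ 0.629  -0.063   0.0385]
```

View pics/w7.png

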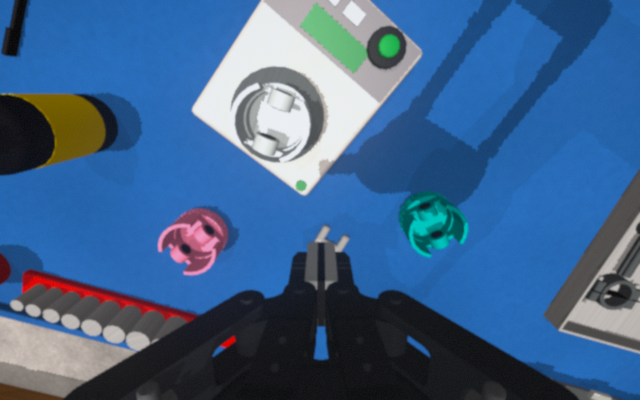

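The piston stands upright about 1 mm or less from the pan centre. The button at (389,46) has sprung back to 0.059, and the arm is clear of everything. I hand the job in.

```bash
python3 -c "
from rig import sign_off;print(sign_off())"
```

```text
the job is handed in; nothing more can be done
None
```

I pushed the piston about 15 mm to the middle of the pan, pressed the green hold button down to its stop, let it go, and handed the job in. It took about 20 s on the robot's clock. `sign_off` gives no verdict, so what follows rests on my own checks.

- **Piston:** I pushed it with the closed fingertips low on its side, in small steps. The readings I took between pushes showed 1–1.5 N. At the end it stood upright with its top at 0.110 m, and the last check put it about 0.6–0.9 mm from the pan centre.
- **Button:** It stopped moving at about 0.054 m, 5 mm below its released height. The force then rose to 19 N with no further travel, so I took it as fully down. It sprang back to 0.059 m after release.
- **Rest of the cart:** The arm ended clear of everything, and the things visible in the last wrist picture looked untouched. I did not re-measure each object.

**Checks that failed or disagreed:**
- My first pan-edge fit gave wrong centres once the piston was centred, about 2–5 mm off. I replaced it with a refit of the pan's outline.
- That refit gave the piston's offset as 1.2 mm, 0.6 mm and 0.9 mm from three viewpoints, all within the 2 mm camera calibration.
- While coming down to the button, the arm drifted 9.5 mm sideways above it without touching anything, and I corrected that before pressing.

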